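Refit the drive shaft of a coffee grinder

ROBOT

A 6-joint arm with a two-finger parallel gripper is mounted at the origin on the work surface. World frame = base frame: x ahead of the robot, y to its left, z up, the work surface at z = 0. Lengths are in m, angles in rad, forces in N, time in s.
With the tool pointing down it reaches from about 0.375 to 0.975 m from the base axis. Payload 3.8 kg.
Tool frame: the origin (TCP) lies at the very end of the fingers, on their centre line; the grasp point (between the pads) lies 19 mm behind it (bot.pinch_z is the distance from the TCP to the grasp point, in m); x points along the fingers, y is the direction in which the jaws open and shut, and the axes are right-handed (so a half turn about x gives the same grasp; the last joint's range is limited). The gripper opens to 85 mm and grips with 20 to 120 N. Pads are 22 mm wide; open, the fingers measure 114 mm over their backs; the gripper's body (76 mm by 85 mm) begins 54 mm behind the grasp point. The pads swing forward as they close: fully open they stand 13 mm farther back than shut.
Start: joints at [-0.037, 0.264, 1.604, -0, 1.274, -0.037], TCP at [0.675, -0, 0.231] pointing down, gripper open.
Joint ranges: [-2.63, 2.63], [-0.94, 2.18], [0.31, 2.57], [-1.31, 4.45], [0, 2.66], [-2.55, 2.55]. Speed limits (rad/s): [2.57, 2.57, 3.14, 3.14, 3.14, 3.14].

INTERFACE

Orientations are given as a rotation vector (axis times angle).
In Python, from workcell import monitor, imaging, finish_job, bot gives the robot as it stands.
- The arm moves only by the tool jog_arm, never from a script. Its argument "rows" is a list of rows, each a list of 7 numbers: the shift along the tool's x, y, z in m, then the turn, a rotation vector about the tool's x, y, z in rad, then the opening in per cent of the stroke, from 0 (shut) to 100 (fully open). A call has 1 to 20 rows; each row is the pose to reach, as a shift and turn from the pose measured when the call began, along the tool's axes at that moment; what a row does not reach only later rows make up. A row lasts 1/10 s, in which the tool goes at most 50 mm and 8.59 degrees, less where a joint would pass 70% of its speed; a pose out of reach is approached as far as the arm can. A call with a gripper value outside its range is refused whole. The fingers move at their own pace and stop on an object; "force" is the grip in N (left out, the last holds). Time passes only in rows, so rows that repeat a pose let the fingers close. It gives the time, the measured TCP pose, the force and the opening at its end, in the units of the state.
- monitor.read_state(): the state, without advancing time (a new reading comes with each control period).
- imaging.read_camera(name): name is "scene" or "side" or "wrist"; returns the picture (480x640x3 uint8, blue, green, red); there is no depth.
- imaging.camera_params(name): a dict with "fx", "fy", "cx", "cy" (pixels), "k1" (the pictures are not rectified: a ray, as slopes to the right and down, at radius r is drawn at 1 + k1 r^2 times it, then the intrinsics apply), "T" (4x4, takes a point from camera to world coordinates); the wrist camera has in their place "T_tool_cam" (4x4, takes a point from camera to tool coordinates, whose origin is the TCP and whose axes are the tool frame's). Camera axes: x right, y down, z forward; pixel columns grow to the right and rows downward; lengths in m; the calibration is good to about 2 mm. A picture is of the moment at which its call begins: read the wrist's pose just before it. camera_params takes no time and is no camera call.
- finish_job(): hands the job in, once; it reports no verdict.
The state is a dict: "time": time; "q": joint angles; "joint_vel": joint speeds; "joint_torque": joint torques, N m; "tool_pos": TCP position; "tcp_rot": TCP orientation; "wrist_force": force on the tool from outside, world axes, zero at the start; "torque": the same for the moment, N m; "width": opening from 0.0 (shut) to 1.0 (fully open).
Only numpy, scipy, OpenCV 4.12 (cv2) and the standard library are available. Lean on these libraries where they do the work, as an engineer would, in place of code of your own. Each camera call takes 0.05 s, during which the arm holds its last target. There are 200 camera calls.

TASK

Take the cleaned drive shaft out of the wooden rack and put it back in the bearing bore on top of the burr chamber: it is a tight fit, so lean it about 15 degrees, start the lower edge of its foot in the mouth of the bore, then straighten it and slide it fully home until its brass collar sits on the bearing block, and only then let go. Feel your way and do not force it (at most about 30 N on the bearing), and leave the other things on the counter where they are.

Things in the scene. Friction and masses are not known exactly. Their poses are not given: they have to be found in the camera images.
- shaft_mid (a point): drive shaft, 100 mm long, 0.2 kg, upright in the rack; this point: on its axis, half-way up; z along the shaft to its top. From the foot: steel journal, 18 mm thick, to 40 mm (foot chamfered 1.5 mm); brass collar, 30 mm wide, 40 to 46 mm; neck, 16 mm thick, to 72 mm; brass tang, 72 to 100 mm, with flats 14 mm apart along x, 18 mm wide along y: grip the flats, 36 mm above this point
- shaft_tip (a point): centre of the flat end of the shaft's foot, on its axis 50 mm below shaft_mid; same axes. Fully home, it is 40 mm below the mouth of the bore and the collar lies on the block
- chamber_top (a point): centre of the bearing block's top, at the height of the bore's mouth, 110 mm above the counter; z up. NOT the bore's axis: the round blind bore (diameter 19.2 mm, 43 mm deep, no chamfer) is eccentric, its axis is 4 mm from this point, in a horizontal direction that differs each time (square to one side of the block, which was turned before it was clamped) and is not measured: see or feel it
- chamber: burr chamber, fixed; origin on the counter, 110 mm under chamber_top: aluminium drum, 92 mm wide, on a dark wooden cradle 130 x 110 mm, black chute on its -x side; on it the bright metal bearing block with four dark screws, 62 x 62 x 46 mm, clamped. In the bore, 24 mm down, a sprung ball rubs on the shaft (about 10 N sideways) and holds it back: left alone it only creeps, so push it down, with 5 to 20 N
- rack_hole (a point): centre of the mouth of the wide hole (diameter 23 mm, 20 mm deep) of the wooden rack in which the shaft stands loosely; 30 mm above the counter. The rack is fixed, 60 mm along x, 140 mm along y, 30 mm high; the hole is 40 mm from its centre towards -y
- brush: small cleaning brush (diameter 15 mm, 90 mm tall) upright in the rack's other hole, 80 mm from the shaft towards the rack's +y; origin under its foot; leave alone
- burr_ring: steel burr ring, diameter 64 mm, 12 mm high, on the counter; origin under its centre; leave alone
- dosing_cup: steel cup, diameter 58 mm, 55 mm high; origin under its centre; leave alone
- mug: blue mug, diameter 80 mm, 90 mm high, with handle; origin under its centre; leave alone
- bean_jar: amber jar with wooden cap, diameter 80 mm, 130 mm high; origin under its centre; leave alone
Not all that is in view belongs to the job. What is shaped like the part that bears shaft_mid but turquoise is not meant.

How it is judged:
On the way, in this order (a step that is already met when the one before it is completed fails the run):
1. the foot of the shaft is in the mouth of the bore while the shaft leans more than 8.5 degrees (shaft_tip below the mouth, within 15 mm of chamber_top's axis) (angle between shaft_mid's own z axis and vertical above 0.15 rad and z of shaft_tip in the frame of chamber_top below 0 m and horizontal distance between shaft_tip and chamber_top below 0.015 m), for 0.05 s.
2. the shaft is slid home while still held by the fingers (shaft_tip more than 37 mm below the mouth) (z of shaft_tip in the frame of chamber_top below -0.037 m and contact force between the fingers and shaft above 1 N), for 0.1 s.
At the end, for the whole second after the job is handed in: the shaft stands in the bore, fully home: shaft_tip at least 38 mm below the mouth (collar on the block, within 2 mm), upright within 3.4 degrees, within 8 mm of chamber_top's axis, released and at rest (z of shaft_tip in the frame of chamber_top below -0.038 m and horizontal distance between shaft_tip and chamber_top below 0.008 m and angle between shaft_mid's own z axis and vertical below 0.06 rad and linear speed of shaft below 0.01 m/s); the robot touches nothing.
It fails at once if the shaft is pressed against the chamber or its bearing block with more than 60 N (contact force between shaft and chamber above 60 N).
It fails at once if the gripper or arm presses on the chamber with more than 20 N (contact force between any of the fingers, the arm and chamber above 20 N).
It fails at once if the brush, burr ring, dosing cup, mug or bean jar is moved by more than 3 cm (distance of any of brush, burr_ring, dosing_cup, mug, bean_jar from where it was at the start of the episode above 0.03 m).
It also fails if it takes over 72 s, if anything falls off the work surface, if the arm or the gripper's body presses on something with over 40 N, if the wrist force passes 120 N, or if a joint passes its speed limit or range.

## Working session

There is one attempt and no reset: what is moved stays moved. The work goes in short steps, Python scripts to look and compute and a tool call to move; the robot and the scene stay as the last step left them, time stands still between calls to the robot, and variables do not carry over. Pictures are saved under pics/ and viewed, about 8 in all and at most 12, crops included, and the job is handed in when it is done.

Besides the shell and the picture viewer there is one more tool, called after "Request:" as name([rows], argument=value, ...), one row to a line, values as JSON. jog_arm: Moves the arm, as the interface text tells. Its arguments: {"type":"object","properties":{"rows":{"type":"array","items":{"type":"array","items":{"type":"number"}}},"force":{"type":"number"}},"required":["rows"]}

```bash
ls; mkdir -p pics; python3 - <<'E'
from workcell import monitor, imaging, bot
import cv2,numpy as np
np.set_printoptions(precision=4,suppress=True)
s=monitor.read_state();print(s)
a=[imaging.read_camera(n) for n in("scene","side","wrist")]
for n,i in zip(("scene","side","wrist"),a):
    cv2.imwrite(f"pics/{n}0.png",i);print(n,imaging.camera_params(n))
cv2.imwrite("pics/both0.png",cv2.resize(np.vstack(a[:2]),None,fx=1,fy=1)[:,:])
E
```

```text
pics
{'time': 0.0, 'q': array([-0.0369,  0.2648,  1.6054, -0.    ,  1.2737, -0.0369]), 'joint_vel': array([ 0.0013, -0.0008,  0.0004,  0.001 , -0.0003,  0.0002]), 'joint_torque': array([  0.0006, -51.5121, -36.7309,  -0.    ,   0.0131,   0.    ]), 'tool_pos': array([0.6743, 0.    , 0.2299]), 'tcp_rot': array([ 1.2081,  1.2109, -1.2108]), 'wrist_force': array([-0.5868,  0.2763, -0.2617]), 'torque': array([ 0.0178, -0.0369, -0.0026]), 'width': 1.006427338837043}
scene {'fx': 480.41028684450845, 'fy': 480.41028684450845, 'cx': 319.21319352102654, 'cy': 237.21250010227988, 'k1': -0.035158497859805536, 'T': array([[ 0.6083,  0.6071, -0.5113,  1.0547],
       [ 0.7937, -0.4631,  0.3944, -0.3513],
       [ 0.0026, -0.6457, -0.7636,  0.7972],
       [ 0.    ,  0.    ,  0.    ,  1.    ]])}
side {'fx': 435.9036210401149, 'fy': 435.9036210401149, 'cx': 322.2013809780026, 'cy': 241.6653998245774, 'k1': -0.08875303806298966, 'T': array([[-0.95  , -0.1854,  0.2513,  0.4069],
       [-0.3122,  0.5493, -0.7751,  0.5852],
       [ 0.0057, -0.8148, -0.5797,  0.5027],
       [ 0.    ,  0.    ,  0.    ,  1.    ]])}
wrist {'fx': 418.4433735312251, 'fy': 418.4433735312251, 'cx': 318.20166166652496, 'cy': 236.5833393318193, 'k1': -0.030082587490771476, 'T_tool_cam': array([[ 0.0002, -0.3014,  0.9535, -0.1423],
       [ 1.    ,  0.0011,  0.0001, -0.0005],
       [-0.0011,  0.9535,  0.3014, -0.0769],
       [ 0.    ,  0.    ,  0.    ,  1.    ]])}
```

View pics/scene0.png

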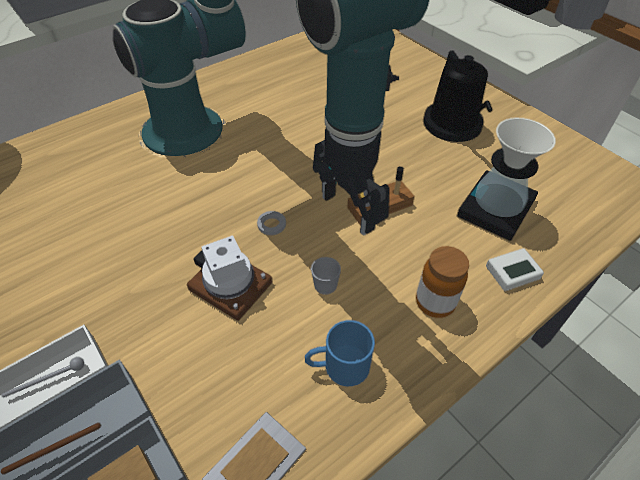

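View pics/side0.png

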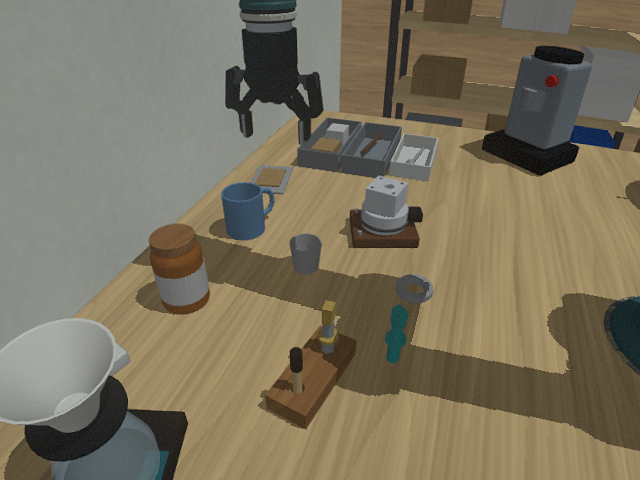

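The scene view shows the bearing block top at about (222,251), with the rack at (385,205) hidden behind the gripper. In the side view, these could be taken for the shaft:
- **Drive shaft:** the brass-tanged part in the rack at (328,325).
- **Brush:** the dark one in the rack at (296,370).
- **Decoy:** the turquoise look-alike at (397,335).

I choose the brass/steel part at (328,325). Next is a close crop to check that choice.

```bash
cat > h.py <<'E'
import numpy as np, cv2
from workcell import monitor, imaging, finish_job, bot
from scipy.spatial.transform import Rotation as R
np.set_printoptions(precision=4,suppress=True)
def cam(n,s=None):
    p=imaging.camera_params(n)
    if n=="wrist":
        s=s or monitor.read_state(); M=np.eye(4); M[:3,:3]=R.from_rotvec(s['tcp_rot']).as_matrix(); M[:3,3]=s['tool_pos']
        p['T']=M@p['T_tool_cam']
    return p
def ray(p,uv):
    K=np.array([[p['fx'],0,p['cx']],[0,p['fy'],p['cy']],[0,0,1]])
    x,y=cv2.undistortPoints(np.array([[uv]],float),K,np.array([p['k1'],0,0,0,0]))[0,0]
    return p['T'][:3,3], p['T'][:3,:3]@np.array([x,y,1])
def plane(p,uv,z):
    o,d=ray(p,uv); return o+d*(z-o[2])/d[2]
def proj(p,X):
    Ti=np.linalg.inv(p['T']); K=np.array([[p['fx'],0,p['cx']],[0,p['fy'],p['cy']],[0,0,1]])
    return cv2.projectPoints(np.array(X,float).reshape(-1,1,3),cv2.Rodrigues(Ti[:3,:3])[0],Ti[:3,3],K,np.array([p['k1'],0,0,0,0]))[0][:,0]
def tri(p1,u1,p2,u2):
    o1,d1=ray(p1,u1);o2,d2=ray(p2,u2)
    A=np.stack([d1,-d2],1); t=np.linalg.lstsq(A,o2-o1,rcond=None)[0]
    a,b=o1+d1*t[0],o2+d2*t[1]; return (a+b)/2,np.linalg.norm(a-b)
E
python3 - <<'E'
from h import *
a=cv2.imread('pics/side0.png');b=cv2.imread('pics/scene0.png')
c=cv2.resize(a[290:430,250:420],None,fx=3.5,fy=3.5,interpolation=cv2.INTER_CUBIC)[:, :595]
# side crop 170x140 ; scene crop of block
d=cv2.resize(b[225:325,185:275],None,fx=2.2,fy=2.2,interpolation=cv2.INTER_CUBIC)
o=np.zeros((490,800,3),np.uint8);o[:490,:595]=c;o[:220,600:798]=d
cv2.imwrite('pics/crop1.png',o)
S=cam('side');C=cam('scene')
print('tang top', plane(S,(328,305),.11),'collar',plane(S,(327,336),.053))
print('block top', plane(C,(222,251),.11),plane(S,(387,185),.11))
for n,uv,z in(('ring',(271,222),.012),('cup',(325,265),.055),('mug',(350,340),.09),('jar',(447,262),.13)):print(n,plane(C,uv,z))
print('brush',plane(S,(296,352),.1))
E
```

```text
tang top [0.5259 0.1919 0.11  ] collar [0.526  0.1935 0.053 ]
block top [ 0.5129 -0.158   0.11  ] [ 0.518  -0.1571  0.11  ]
ring [ 0.4299 -0.0034  0.012 ]
cup [ 0.6203 -0.0018  0.055 ]
mug [ 0.7865 -0.0799  0.09  ]
jar [0.7886 0.1364 0.13  ]
brush [0.5406 0.2701 0.1   ]
```

View pics/crop1.png

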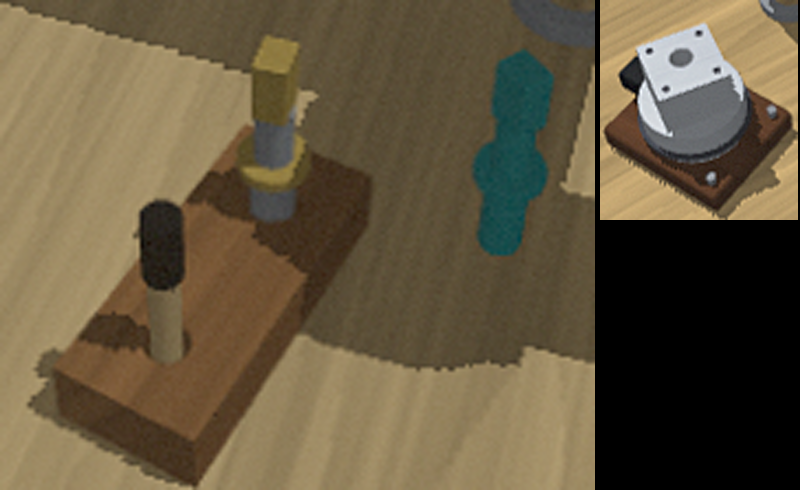

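The close crop confirms it: brass tang, steel neck and brass collar at (328,325) is the drive shaft, and the turquoise part is the decoy. I'll look at the block from above first, then the shaft.

Request:
jog_arm([
  [-0.02,-0.16,0.157,0,0,0,100],
  [-0.02,-0.16,0.157,0,0,0,100],
  [-0.02,-0.16,0.157,0,0,0,100],
  [-0.02,-0.16,0.157,0,0,0,100],
  [-0.02,-0.16,0.157,0,0,0,100],
  [-0.02,-0.16,0.157,0,0,0,100],
  [-0.02,-0.16,0.157,0,0,0,100],
  [-0.02,-0.16,0.157,0,0,0,100],
  [-0.02,-0.16,0.157,0,0,0,100],
  [-0.02,-0.16,0.157,0,0,0,100],
])

```text
time: 1.15
tool_pos: [0.5151, -0.1562, 0.2501]
tcp_rot: [1.207, 1.212, -1.21]
wrist_force: [-0.2, -0.3, 0.0]
width: 0.997
```

```bash
python3 - <<'E'
from h import *
import json
s=monitor.read_state();i=imaging.read_camera('wrist');cv2.imwrite('pics/w1.png',i)
json.dump({k:np.array(v).tolist() for k,v in s.items()},open('pics/w1.json','w'))
print(s['tool_pos'],s['tcp_rot'],s['joint_vel'],s['time'])
E
```

```text
[ 0.5151 -0.1562  0.2501] [ 1.2073  1.2119 -1.2096] [-0.0029 -0.0023  0.0013 -0.0006  0.0003 -0.0024] 1.15
```

Request:
jog_arm([
  [0,0.02,-0.36,0,0,0,100],
  [0,0.02,-0.36,0,0,0,100],
  [0,0.02,-0.36,0,0,0,100],
  [0,0.02,-0.36,0,0,0,100],
  [0,0.02,-0.36,0,0,0,100],
  [0,0.02,-0.36,0,0,0,100],
  [0,0.02,-0.36,0,0,0,100],
  [0,0.02,-0.36,0,0,0,100],
  [0,0.02,-0.36,0,0,0,100],
  [0,0.02,-0.36,0,0,0,100],
  [0,0.02,-0.36,0,0,0,100],
  [0,0.02,-0.36,0,0,0,100],
  [0,0.02,-0.36,0,0,0,100],
])

```text
time: 2.5
tool_pos: [0.5346, 0.2025, 0.2503]
tcp_rot: [1.209, 1.211, -1.211]
wrist_force: [0.1, -0.4, -0.2]
width: 1.004
```

```bash
python3 - <<'E'
from h import *
import json
s=monitor.read_state();i=imaging.read_camera('wrist');cv2.imwrite('pics/w2.png',i)
cv2.imwrite('pics/sc2.png',imaging.read_camera('scene'))
json.dump({k:np.array(v).tolist() for k,v in s.items()},open('pics/w2.json','w'))
print(s['tool_pos'],s['tcp_rot'],s['joint_vel'],s['time'])
a=cv2.imread('pics/w1.png')
cv2.imwrite('pics/v2.png',cv2.resize(np.hstack([a[:,120:520],i[:,120:520]]),None,fx=1,fy=1))
E
```

```text
[0.5346 0.2025 0.2503] [ 1.2088  1.2107 -1.2111] [ 0.0047  0.0013 -0.0012  0.0021 -0.0017  0.0021] 2.5
```

View pics/v2.png

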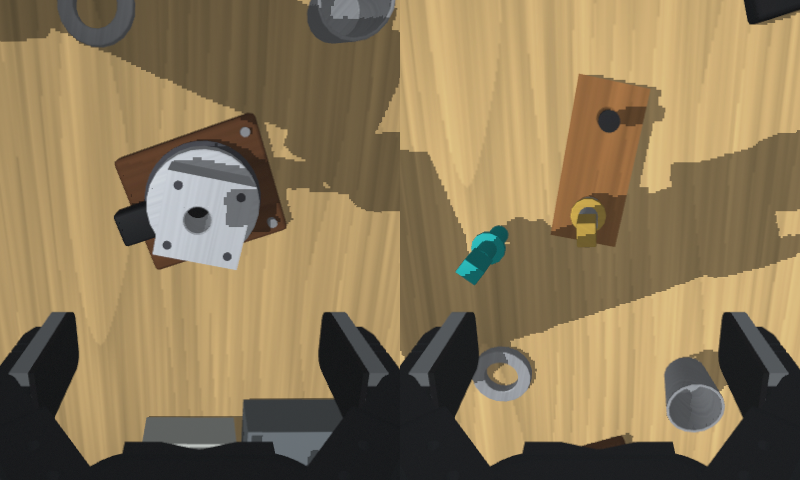

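The block view shows four screws at crop pixels (178,185), (241,198), (167,245) and (227,257). The bore is near (197,220), left of their mean. The shaft view shows the tang at (586,234) and the collar at (588,216). Next I'll get these to subpixel.

```bash
python3 - <<'E'
from h import *
import json
L=lambda n:{k:np.array(v) for k,v in json.load(open(f'pics/{n}.json')).items()}
a=cv2.imread('pics/w1.png');P=cam('wrist',L('w1'))
g=cv2.cvtColor(a,cv2.COLOR_BGR2GRAY)
m=np.zeros_like(g);sub=(g[170:275,270:385]<115).astype(np.uint8)*255;m[170:275,270:385]=sub
n,l,st,ce=cv2.connectedComponentsWithStats(m)
for k in range(1,n):
    if 15<st[k,4]<1500: print(st[k],ce[k],plane(P,ce[k],.11))
i=cv2.imread('pics/w2.png');P2=cam('wrist',L('w2'))
h=cv2.cvtColor(i,cv2.COLOR_BGR2HSV)
c1=cv2.resize(a[140:290,250:400],None,fx=4,fy=4,interpolation=cv2.INTER_CUBIC)[:, :]
c2=cv2.resize(i[175:275,275-20:335],None,fx=5,fy=6,interpolation=cv2.INTER_CUBIC)
c2=cv2.resize(i[180:260,270:320][:, :],None,fx=4,fy=4,interpolation=cv2.INTER_CUBIC)
o=np.zeros((600,800,3),np.uint8);o[:,:600]=c1;o[:320,600:800]=c2
cv2.imwrite('pics/v3.png',o)
# rack mask
S=cam('side');b=cv2.imread('pics/side0.png')
E
```

```text
[270 170   8  13  53] [272.1321 174.    ] [ 0.483  -0.1242  0.11  ]
[294 181   8   9  60] [297.6833 184.7833] [ 0.5002 -0.1315  0.11  ]
[304 207  25  26 524] [316.3302 219.395 ] [ 0.513  -0.1559  0.11  ]
[270 225  36  45 389] [280.8792 255.5681] [ 0.4875 -0.1829  0.11  ]
[283 241   8   8  54] [286.6111 244.6111] [ 0.4918 -0.1746  0.11  ]
[343 252   8   9  54] [346.6481 256.2407] [ 0.5348 -0.1833  0.11  ]
```

View pics/v3.png

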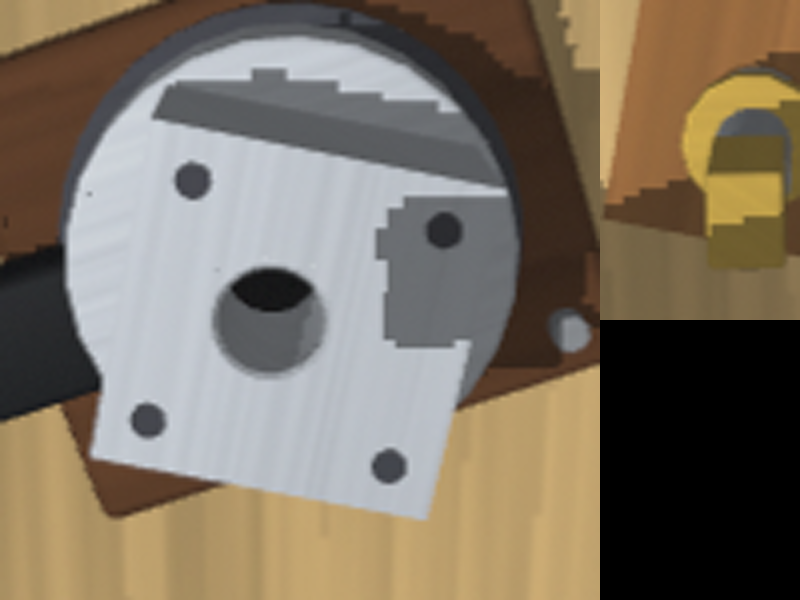

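The bore mouth's centre is at about (316.5,220). From the screws I get block centre (0.5175,-0.1574), yaw about -11° and screw pitch 44 mm. The bore is 4 mm off towards the block's -x side, at about (0.5134,-0.1565), which matches the size given. Next is the shaft's top face.

```bash
python3 - <<'E'
from h import *
import json
L=lambda n:{k:np.array(v) for k,v in json.load(open(f'pics/{n}.json')).items()}
P=cam('wrist',L('w2'));S=cam('side');C=cam('scene')
q=[(296.5,223),(316,223.3),(316.5,247),(296.3,247)]
Q=np.array([plane(P,x,.11) for x in q]);print(Q,Q.mean(0))
i=cv2.imread('pics/w2.png');h=cv2.cvtColor(i,cv2.COLOR_BGR2HSV)
def brass(img,roi):
    h=cv2.cvtColor(img,cv2.COLOR_BGR2HSV);m=cv2.inRange(h,(20,110,60),(32,255,255));z=np.zeros_like(m);x,y,w,hh=roi;z[y:y+hh,x:x+w]=m[y:y+hh,x:x+w];return z
m=brass(i,(275,190,60,65));n,l,st,ce=cv2.connectedComponentsWithStats(m);print('wrist brass',[ (s,c) for s,c in zip(st[1:],ce[1:]) if s[4]>30])
for f,c,p,roi in(('side0','side',S,(305,290,45,65)),('sc2','scene',C,(330,140,100,90))):
    m=brass(cv2.imread(f'pics/{f}.png'),roi);n,l,st,ce=cv2.connectedComponentsWithStats(m);print(f,[ (s,c) for s,c in zip(st[1:],ce[1:]) if s[4]>30])
X=Q.mean(0)
pts=[[X[0],X[1],z] for z in(.11,.082,.056,.05)]
print(proj(S,pts),proj(C,pts),proj(P,pts))
for u in [(297.7,184.8),(286.6,244.6),(346.65,256.2),(360.75,197.5),(316.5,220.0)]: pass
P1=cam('wrist',L('w1'))
B=np.array([plane(P1,u,.11) for u in [(297.7,184.8),(286.6,244.6),(346.65,256.2),(360.75,197.5),(316.5,220.0)]]);print(B,B[:4].mean(0))
print('bore in scene/side',proj(C,B[4:]),proj(S,B[4:]))
E
```

```text
[[0.5186 0.2    0.11  ]
 [0.5323 0.1998 0.11  ]
 [0.5326 0.1822 0.11  ]
 [0.5182 0.1822 0.11  ]] [0.5254 0.1911 0.11  ]
wrist brass [(array([ 290,  198,   36,   50, 1158], dtype=int32), array([306.8964, 221.7064]))]
side0 [(array([321, 299,  15,  27, 306], dtype=int32), array([328.1797, 311.9314])), (array([318, 328,  21,  17, 181], dtype=int32), array([328.0331, 337.3978]))]
sc2 [(array([363, 173,  11,  15, 130], dtype=int32), array([368.1231, 180.2077])), (array([360, 190,  14,  11,  71], dtype=int32), array([366.1127, 195.7887]))]
[[328.5182 304.6281]
 [328.2154 319.9231]
 [327.9484 333.3345]
 [327.8887 336.3272]] [[369.9647 175.948 ]
 [368.8866 185.6292]
 [367.9233 194.2701]
 [367.7059 196.2184]] [[306.3247 235.1821]
 [307.3961 224.3675]
 [308.2438 215.8139]
 [308.4226 214.0106]]
[[ 0.5002 -0.1315  0.11  ]
 [ 0.4918 -0.1746  0.11  ]
 [ 0.5348 -0.1832  0.11  ]
 [ 0.5435 -0.1402  0.11  ]
 [ 0.5131 -0.1564  0.11  ]] [ 0.5176 -0.1574  0.11  ]
bore in scene/side [[222.8012 250.6317]] [[389.4596 185.5671]]
```

The shaft is at (0.5254, 0.191), with flats square to x. The measured top face is 14 × 18 mm and side and scene agree to about 1 mm. I'll grasp with TCP at z 0.077.

Request:
jog_arm([
  [0.04,-0.009,0.0115,0,0,0,100],
  [0.08,-0.009,0.0115,0,0,0,100],
  [0.11,-0.009,0.0115,0,0,0,100],
  [0.135,-0.009,0.0115,0,0,0,100],
  [0.155,-0.009,0.0115,0,0,0,100],
  [0.173,-0.009,0.0115,0,0,0,100],
  [0.173,-0.009,0.0115,0,0,0,100],
  [0.173,-0.009,0.0115,0,0,0,100],
  [0.173,-0.009,0.0115,0,0,0,50],
  [0.173,-0.009,0.0115,0,0,0,30],
  [0.173,-0.009,0.0115,0,0,0,20],
  [0.173,-0.009,0.0115,0,0,0,0],
  [0.173,-0.009,0.0115,0,0,0,0],
  [0.173,-0.009,0.0115,0,0,0,0],
  [0.173,-0.009,0.0115,0,0,0,0],
  [0.173,-0.009,0.0115,0,0,0,0],
  [0.173,-0.009,0.0115,0,0,0,0],
], force=60)

```text
time: 4.3
tool_pos: [0.5257, 0.1916, 0.0779]
tcp_rot: [1.209, 1.211, -1.21]
wrist_force: [0.2, -0.2, 5.2]
width: 0.156
```

Request:
jog_arm([
  [-0.02,0,0,0,0,0,0],
  [-0.05,0,0,0,0,0,0],
  [-0.09,0,0,0,0,0,0],
  [-0.13,0,0,0,0,0,0],
  [-0.17,0,0,0,0,0,0],
  [-0.17,-0.005,0.03,0,0,0,0],
  [-0.17,-0.012,0.07,0,0,0,0],
  [-0.17,-0.012,0.11,0,0,0,0],
  [-0.17,-0.012,0.15,0,0,0,0],
  [-0.17,-0.012,0.19,0,0,0,0],
  [-0.17,-0.012,0.23,0,0,0,0],
  [-0.17,-0.012,0.27,0,0,0,0],
  [-0.17,-0.012,0.31,0,0,0,0],
  [-0.17,-0.012,0.34,0,0,0,0],
  [-0.17,-0.012,0.348,0,0,0,0],
  [-0.16,-0.012,0.348,0,0,0,0],
  [-0.15,-0.012,0.348,0,0,0,0],
  [-0.15,-0.012,0.348,0,0,0,0],
  [-0.15,-0.012,0.348,0,0,0,0],
])

```text
time: 6.2
tool_pos: [0.5133, -0.1551, 0.2266]
tcp_rot: [1.208, 1.214, -1.21]
wrist_force: [0.4, -0.1, -3.0]
width: 0.158
```

```bash
python3 - <<'E'
from h import *
s=monitor.read_state();i=imaging.read_camera('wrist');a=imaging.read_camera('side');b=imaging.read_camera('scene')
for n,x in(('w3',i),('s3',a),('c3',b)):cv2.imwrite(f'pics/{n}.png',x)
print(s['tool_pos'],s['tcp_rot'],s['wrist_force'],s['width'],s['time'])
t=s['tool_pos'];tip=t-[0,0,.067]
for n in('wrist','side','scene'):
    p=cam(n,s);print(n,proj(p,[tip,tip+[0,0,.04],tip+[0,0,.1],[.5131,-.1564,.11]]))
o=np.zeros((600,800,3),np.uint8)
o[:,:400]=cv2.resize(i[130:330,250:383],(400,600),interpolation=cv2.INTER_CUBIC)
u,v=384,185
o[:300,400:]=cv2.resize(a[110:260,290:490],(400,300),interpolation=cv2.INTER_CUBIC)
o[300:,400:]=cv2.resize(b[160:310,130:330],(400,300),interpolation=cv2.INTER_CUBIC)
cv2.imwrite('pics/v4.png',o)
E
```

```text
[ 0.5133 -0.1551  0.2266] [ 1.2076  1.2136 -1.2096] [ 0.3696 -0.121  -2.9737] 0.15813526737152886 6.2
wrist [[319.4528 255.9582]
 [319.3898 287.1334]
 [319.2233 368.5994]
 [319.2351 231.5326]]
side [[391.6762 162.0486]
 [393.7423 141.6544]
 [397.0013 108.9519]
 [389.4539 185.5565]]
scene [[219.2507 232.6992]
 [215.564  217.2479]
 [209.5031 191.776 ]
 [222.7878 250.648 ]]
```

View pics/v4.png

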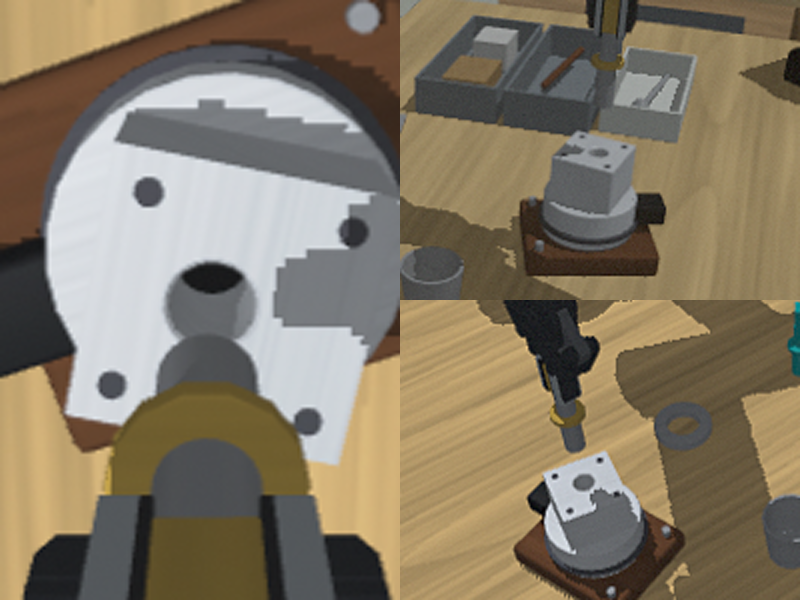

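The wrist view shows the journal's foot at about (319,256) and the bore at (320,231). Both fit the prediction, so the tip lines up laterally within about 0.3 mm. Now I'll lean 15° (top towards -x) with the foot hovering about 6 mm above the mouth and biased 2 mm to +x, then look.

Request:
jog_arm([
  [0.0,-0.008,0,0,0,0.13,0],
  [0.0,-0.015,0.001,0,0,0.262,0],
  [0.015,-0.015,0.001,0,0,0.262,0],
  [0.03,-0.015,0.001,0,0,0.262,0],
  [0.045,-0.015,0.001,0,0,0.262,0],
  [0.045,-0.015,0.001,0,0,0.262,0],
  [0.045,-0.015,0.001,0,0,0.262,0],
  [0.045,-0.015,0.001,0,0,0.262,0],
])

```text
time: 7.15
tool_pos: [0.5001, -0.157, 0.1845]
tcp_rot: [1.321, 1.014, -1.012]
wrist_force: [0.7, 0.2, -2.6]
width: 0.15
```

```bash
cat > look.py <<'E'
from h import *
import sys
def run(tag,view=True):
    s=monitor.read_state();i=imaging.read_camera('wrist');a=imaging.read_camera('side');b=imaging.read_camera('scene')
    for n,x in(('w',i),('s',a),('c',b)):cv2.imwrite(f'pics/{n}{tag}.png',x)
    A=R.from_rotvec(s['tcp_rot']).as_matrix();ax=A[:,0]
    tip=s['tool_pos']+.068*ax;print('tip',tip,'lean',np.degrees(np.arccos(-ax[2])),'up',-ax,'F',s['wrist_force'],'M',s['torque'],'t',s['time'])
    for n in('wrist','side','scene'):
        p=cam(n,s);print(n,proj(p,[tip,tip-.04*ax,[.5131,-.1564,.11]]).round(1).tolist())
    if view:
        o=np.zeros((600,800,3),np.uint8)
        o[:,:400]=cv2.resize(i[150:300,270:370],(400,600),interpolation=cv2.INTER_CUBIC)
        o[:300,400:]=cv2.resize(a[140:215,340:440],(400,300),interpolation=cv2.INTER_CUBIC)
        o[300:,400:]=cv2.resize(b[200:275,170:270],(400,300),interpolation=cv2.INTER_CUBIC)
        cv2.imwrite(f'pics/v{tag}.png',o)
if __name__=='__main__':run(sys.argv[1])
E
python3 look.py 5
```

```text
tip [ 0.5178 -0.157   0.1189] lean 15.082449074439818 up [-0.2602 -0.0001  0.9656] F [ 0.6593  0.2011 -2.5767] M [-0.0181  0.2323  0.0021] t 7.15
wrist [[319.2, 255.2], [319.3, 286.1], [306.7, 249.5]]
side [[387.5, 180.9], [394.9, 163.1], [389.5, 185.6]]
scene [[223.1, 249.4], [216.8, 232.0], [222.8, 250.6]]
```

View pics/v5.png

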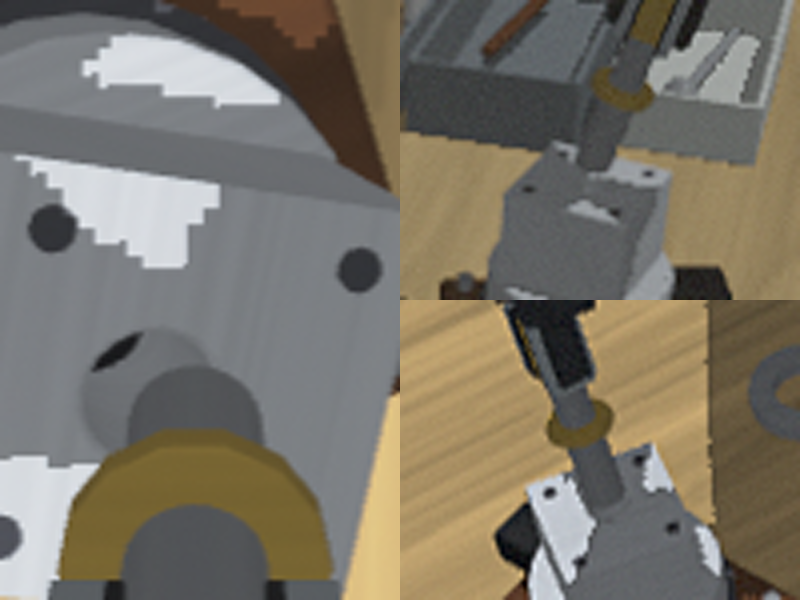

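The leaned foot hovers over the bore, with the tip at wrist (319,255) and the bore centre about (308,249). By FK the foot is 4.5 mm to +x, so I'll correct to about 2 mm and bring the lower edge to the mouth.

Request:
jog_arm([
  [0.002,-0.002,-0.0015,0,0,0,0],
  [0.006,-0.004,-0.0015,0,0,0,0],
  [0.006,-0.004,-0.0015,0,0,0,0],
  [0.006,-0.004,-0.0015,0,0,0,0],
  [0.006,-0.004,-0.0015,0,0,0,0],
])

```text
time: 7.8
tool_pos: [0.4976, -0.1556, 0.1773]
tcp_rot: [1.321, 1.014, -1.013]
wrist_force: [0.1, -0.2, -2.2]
width: 0.15
```

```bash
cat > st.py <<'E'
from h import *
s=monitor.read_state();A=R.from_rotvec(s['tcp_rot']).as_matrix();ax=A[:,0]
tip=s['tool_pos']+.068*ax
print('tip',tip,'tcp',s['tool_pos'],'up',-ax,'jaw',A[:,1],'F',s['wrist_force'],'M',s['torque'],'w',s['width'],'t',s['time'])
E
python3 st.py
```

```text
tip [ 0.5153 -0.1556  0.1116] tcp [ 0.4976 -0.1556  0.1773] up [-0.2598 -0.0002  0.9657] jaw [0.9657 0.0013 0.2598] F [ 0.073  -0.1611 -2.1697] M [ 0.0052  0.3269 -0.0034] w 0.14982419909089173 t 7.8
```

Request:
jog_arm([
  [0.0005,-0.0001,0,0,0,0,0],
  [0.001,-0.0003,0,0,0,0,0],
  [0.0015,-0.0004,0,0,0,0,0],
  [0.002,-0.0005,0,0,0,0,0],
  [0.0025,-0.0007,0,0,0,0,0],
  [0.0025,-0.0007,0,0,0,0,0],
])

```text
time: 8.4
tool_pos: [0.4975, -0.1555, 0.1746]
tcp_rot: [1.321, 1.014, -1.013]
wrist_force: [-0.7, -1.0, -1.9]
width: 0.153
```

```bash
python3 st.py
```

```text
tip [ 0.5151 -0.1555  0.1089] tcp [ 0.4975 -0.1555  0.1746] up [-0.2596 -0.0002  0.9657] jaw [0.9657 0.0014 0.2596] F [-0.7335 -1.0178 -1.8993] M [-0.0161  0.2372  0.0116] w 0.1530437893898307 t 8.4
```

Nothing pushes back with the foot nominally 1 mm below the mouth, so I'll carry on down.

Request:
jog_arm([
  [0.0005,-0.0001,0,0,0,0,0],
  [0.001,-0.0003,0,0,0,0,0],
  [0.0015,-0.0004,0,0,0,0,0],
  [0.002,-0.0005,0,0,0,0,0],
  [0.002,-0.0005,0,0,0,0,0],
])

```text
time: 8.9
tool_pos: [0.4975, -0.1555, 0.1724]
tcp_rot: [1.321, 1.014, -1.013]
wrist_force: [0.3, -0.1, -1.6]
width: 0.154
```

```bash
python3 look.py 6; python3 st.py
```

```text
tip [ 0.5151 -0.1555  0.1068] lean 15.03978470516052 up [-0.2595 -0.0003  0.9657] F [ 0.3014 -0.115  -1.6294] M [ 0.0006  0.27   -0.0321] t 8.9
wrist [[319.2, 255.2], [319.3, 286.1], [317.1, 259.1]]
side [[388.2, 187.1], [395.5, 169.6], [389.5, 185.6]]
scene [[224.0, 252.2], [217.9, 235.1], [222.8, 250.6]]
tip [ 0.5152 -0.1555  0.1069] tcp [ 0.4975 -0.1556  0.1726] up [-0.2596 -0.0002  0.9657] jaw [0.9657 0.0013 0.2596] F [-0.1959 -0.0367 -2.2322] M [-0.0231  0.2452 -0.0317] w 0.14935448811149066 t 9.05
```

View pics/v6.png

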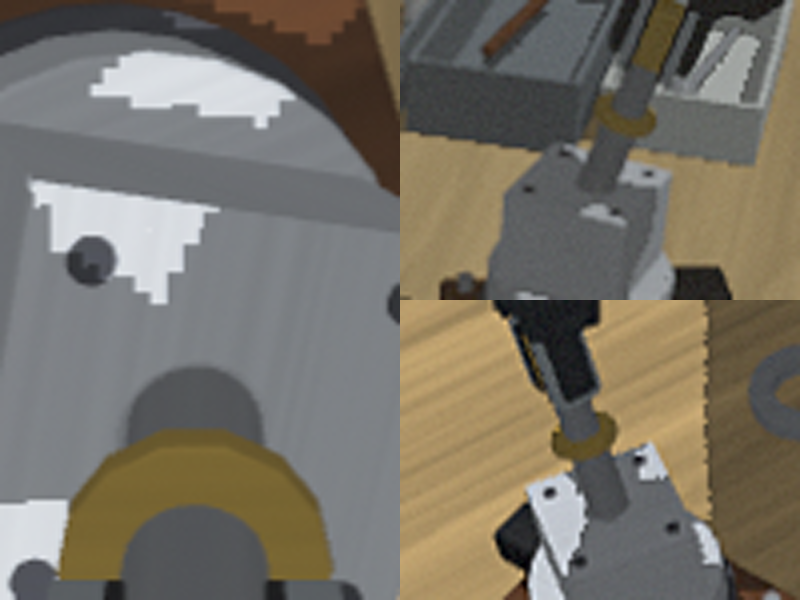

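The leaned foot sits in the bore mouth with no load: side (390,187), scene (221,253), foot about 3 mm below the mouth at a 15° lean. Now I'll feel for the -x lip to locate the axis.

Request:
jog_arm([
  [-0.0001,-0.0003,0,0,0,0,0],
  [-0.0002,-0.0006,0,0,0,0,0],
  [-0.0003,-0.001,0,0,0,0,0],
  [-0.0003,-0.001,0,0,0,0,0],
  [-0.0003,-0.001,0,0,0,0,0],
])

```text
time: 9.55
tool_pos: [0.4967, -0.1556, 0.1727]
tcp_rot: [1.321, 1.014, -1.012]
wrist_force: [0.2, 0.2, -2.3]
width: 0.153
```

```bash
python3 st.py
```

```text
tip [ 0.5143 -0.1556  0.1071] tcp [ 0.4967 -0.1556  0.1727] up [-0.2601 -0.0001  0.9656] jaw [0.9656 0.0013 0.2601] F [ 0.1839  0.1738 -2.3289] M [-0.0619  0.1147  0.002 ] w 0.15277344047918234 t 9.55
```

Request:
jog_arm([
  [-0.0001,-0.0003,0,0,0,0,0],
  [-0.0002,-0.0006,0,0,0,0,0],
  [-0.0002,-0.0006,0,0,0,0,0],
])

```text
time: 9.85
tool_pos: [0.4963, -0.1557, 0.173]
tcp_rot: [1.321, 1.013, -1.012]
wrist_force: [0.4, -0.5, -2.1]
width: 0.157
```

```bash
python3 st.py
```

```text
tip [ 0.514  -0.1557  0.1073] tcp [ 0.4963 -0.1557  0.173 ] up [-0.2607  0.0002  0.9654] jaw [0.9654 0.0012 0.2607] F [ 0.4041 -0.5301 -2.0796] M [-0.0006 -0.0943 -0.006 ] w 0.15739579982432342 t 9.85
```

Request:
jog_arm([
  [-0.0001,-0.0003,0,0,0,0,0],
  [-0.0001,-0.0006,0,0,0,0,0],
  [-0.0001,-0.0006,0,0,0,0,0],
  [-0.0001,-0.0006,0,0,0,0,0],
])

```text
time: 10.25
tool_pos: [0.496, -0.1558, 0.1731]
tcp_rot: [1.322, 1.012, -1.012]
wrist_force: [2.4, -0.4, -3.0]
width: 0.153
```

```bash
python3 st.py
```

```text
tip [ 0.5138 -0.1558  0.1075] tcp [ 0.496  -0.1558  0.1731] up [-0.2614  0.0004  0.9652] jaw [0.9652 0.0012 0.2614] F [ 2.4111 -0.3793 -3.0356] M [-0.0403 -0.3601 -0.0185] w 0.15252288510323553 t 10.25
```

The contact is clean: Fx is +2.4 N at tip x 0.5138, so the bore axis x is about 0.5136, in agreement with the vision. Now I'll straighten in steps about the foot.

```bash
cat > plan.py <<'E'
from h import *
def plan(T,angs,dz=None,tilt_y=0):
    s=monitor.read_state();A=R.from_rotvec(s['tcp_rot']).as_matrix()
    R0=np.array([[0,1,0],[0,0,-1],[-1,0,0]],float)
    for k,a in enumerate(angs):
        W=R.from_rotvec([0,-np.radians(a),0]).as_matrix()@R0
        t=np.array(T,float)-[0,0,dz[k] if dz else 0]
        p=t-.068*W[:,0]
        print(a,(A.T@(p-s['tool_pos'])).round(4),R.from_matrix(A.T@W).as_rotvec().round(3))
E
python3 -c "
from plan import *
plan([.5138,-.1556,.1073],[12.5,10,7.5,5,2.5,0])"
```

```text
12.5 [ 0.0003  0.0031 -0.0002] [ 0.001  0.    -0.046]
10 [ 0.0005  0.0061 -0.0002] [ 0.001  0.    -0.09 ]
7.5 [ 0.0008  0.009  -0.0002] [ 0.001  0.    -0.134]
5 [ 0.0013  0.012  -0.0002] [ 0.001  0.    -0.177]
2.5 [ 0.0018  0.0149 -0.0002] [ 0.001  0.    -0.221]
0 [ 0.0026  0.0178 -0.0002] [ 0.001  0.001 -0.265]
```

Request:
jog_arm([
  [0.0002,0.0016,-0.0002,0,0,-0.023,0],
  [0.0003,0.0031,-0.0002,0,0,-0.046,0],
  [0.0004,0.0046,-0.0002,0,0,-0.068,0],
  [0.0005,0.0061,-0.0002,0,0,-0.09,0],
  [0.0006,0.0075,-0.0002,0,0,-0.112,0],
  [0.0008,0.009,-0.0002,0,0,-0.134,0],
  [0.0008,0.009,-0.0002,0,0,-0.134,0],
  [0.0008,0.009,-0.0002,0,0,-0.134,0],
])

```text
time: 11.05
tool_pos: [0.5049, -0.1554, 0.1745]
tcp_rot: [1.267, 1.113, -1.112]
wrist_force: [2.2, -0.6, -1.8]
width: 0.152
```

```bash
python3 st.py;python3 -c "
from plan import *
plan([.5137,-.1556,.1072],[5,2.5,0])"
```

```text
tip [ 0.5138 -0.1554  0.107 ] tcp [ 0.5049 -0.1554  0.1745] up [-0.1296  0.0002  0.9916] jaw [0.9916 0.0014 0.1296] F [ 2.205  -0.5803 -1.7599] M [-0.1354 -0.0872  0.0145] w 0.15232915204653819 t 11.05
5 [-0.0001  0.0029  0.0002] [ 0.001  0.    -0.043]
2.5 [0.0001 0.0058 0.0002] [ 0.001  0.    -0.086]
0 [0.0004 0.0088 0.0002] [ 0.001  0.    -0.13 ]
```

Request:
jog_arm([
  [0,0.0015,0.0001,0,0,-0.022,0],
  [0,0.0029,0.0002,0,0,-0.043,0],
  [0,0.0044,0.0002,0,0,-0.065,0],
  [0.0001,0.0058,0.0002,0,0,-0.086,0],
  [0.0002,0.0073,0.0002,0,0,-0.108,0],
  [0.0004,0.0088,0.0002,0,0,-0.13,0],
  [0.0004,0.0088,0.0002,0,0,-0.13,0],
  [0.0004,0.0088,0.0002,0,0,-0.13,0],
])

```text
time: 11.85
tool_pos: [0.5138, -0.1555, 0.175]
tcp_rot: [1.208, 1.21, -1.209]
wrist_force: [-0.4, 0.5, -2.1]
width: 0.154
```

```bash
python3 st.py
```

```text
tip [ 0.5137 -0.1555  0.107 ] tcp [ 0.5138 -0.1555  0.175 ] up [0.0007 0.0001 1.    ] jaw [ 1.      0.0016 -0.0007] F [-0.4109  0.5103 -2.0985] M [-0.0342  0.0388 -0.0526] w 0.15377329133831255 t 11.85
```

It is upright and unloaded. I'll go down 3 mm gently.

Request:
jog_arm([
  [0.0005,0,0,0,0,0,0],
  [0.001,0,0,0,0,0,0],
  [0.0015,0,0,0,0,0,0],
  [0.002,0,0,0,0,0,0],
  [0.0025,0,0,0,0,0,0],
  [0.003,0,0,0,0,0,0],
  [0.003,0,0,0,0,0,0],
])

```text
time: 12.55
tool_pos: [0.5137, -0.1555, 0.1719]
tcp_rot: [1.208, 1.211, -1.209]
wrist_force: [-0.0, -0.2, -2.5]
width: 0.154
```

```bash
python3 st.py
```

```text
tip [ 0.5137 -0.1555  0.1039] tcp [ 0.5137 -0.1555  0.1719] up [0.0008 0.0001 1.    ] jaw [ 1.      0.0016 -0.0008] F [-0.0479 -0.1649 -2.4868] M [-0.0356 -0.0031 -0.063 ] w 0.15391755973827823 t 12.55
```

Request:
jog_arm([
  [0.001,0,0,0,0,0,0],
  [0.002,0,0,0,0,0,0],
  [0.003,0,0,0,0,0,0],
  [0.004,0,0,0,0,0,0],
  [0.005,0,0,0,0,0,0],
  [0.006,0,0,0,0,0,0],
  [0.007,0,0,0,0,0,0],
  [0.008,0,0,0,0,0,0],
  [0.009,0,0,0,0,0,0],
  [0.01,0,0,0,0,0,0],
  [0.01,0,0,0,0,0,0],
])

```text
time: 13.65
tool_pos: [0.5137, -0.1555, 0.1617]
tcp_rot: [1.207, 1.211, -1.209]
wrist_force: [-0.1, -1.0, -2.5]
width: 0.156
```

```bash
python3 st.py
```

```text
tip [ 0.5136 -0.1555  0.0937] tcp [ 0.5137 -0.1555  0.1617] up [0.0009 0.0001 1.    ] jaw [ 1.      0.0016 -0.0009] F [-0.0606 -1.0469 -2.4763] M [-0.0766 -0.0633  0.0218] w 0.15584177640436686 t 13.65
```

Request:
jog_arm([
  [0.001,0,0,0,0,0,0],
  [0.002,0,0,0,0,0,0],
  [0.003,0,0,0,0,0,0],
  [0.004,0,0,0,0,0,0],
  [0.0045,0,0,0,0,0,0],
  [0.005,0,0,0,0,0,0],
  [0.0055,0,0,0,0,0,0],
  [0.006,0,0,0,0,0,0],
  [0.0065,0,0,0,0,0,0],
  [0.007,0,0,0,0,0,0],
  [0.0075,0,0,0,0,0,0],
  [0.008,0,0,0,0,0,0],
  [0.008,0,0,0,0,0,0],
])

```text
time: 14.95
tool_pos: [0.514, -0.1556, 0.1539]
tcp_rot: [1.208, 1.21, -1.208]
wrist_force: [1.5, -0.0, -1.4]
width: 0.154
```

```bash
python3 st.py
```

```text
tip [ 0.514  -0.1556  0.0859] tcp [ 0.514  -0.1556  0.1539] up [0.0001 0.0003 1.    ] jaw [ 1.      0.0016 -0.0001] F [ 1.4914 -0.0104 -1.4362] M [-0.0132 -0.1957  0.0448] w 0.1544155761546756 t 14.95
```

Request:
jog_arm([
  [0.0005,0,0,0,0,0,0],
  [0.001,0,0,0,0,0,0],
  [0.0015,0,0,0,0,0,0],
  [0.002,0,0,0,0,0,0],
  [0.0025,0,0,0,0,0,0],
  [0.003,0,0,0,0,0,0],
  [0.0035,0,0,0,0,0,0],
  [0.004,0,0,0,0,0,0],
  [0.0045,0,0,0,0,0,0],
  [0.005,0,0,0,0,0,0],
  [0.006,0,0,0,0,0,0],
  [0.007,0,0,0,0,0,0],
  [0.008,0,0,0,0,0,0],
  [0.008,0,0,0,0,0,0],
])

```text
time: 16.35
tool_pos: [0.5141, -0.1556, 0.1456]
tcp_rot: [1.208, 1.21, -1.208]
wrist_force: [3.3, -0.9, -2.9]
width: 0.148
```

```bash
python3 st.py
```

```text
tip [ 0.5141 -0.1556  0.0776] tcp [ 0.5141 -0.1556  0.1456] up [-0.0002  0.0003  1.    ] jaw [1.     0.0015 0.0002] F [ 3.2662 -0.9292 -2.9461] M [-0.1781 -0.7533  0.0304] w 0.14847739118332684 t 16.35
```

Request:
jog_arm([
  [0.0005,0,0,0,0,0,0],
  [0.001,0,0,0,0,0,0],
  [0.0015,0,0,0,0,0,0],
  [0.002,0,0,0,0,0,0],
  [0.0025,0,0,0,0,0,0],
  [0.003,0,0,0,0,0,0],
  [0.0035,0,0,0,0,0,0],
  [0.004,0,0,0,0,0,0],
  [0.0045,0,0,0,0,0,0],
  [0.005,0,0,0,0,0,0],
  [0.0055,0,0,0,0,0,0],
  [0.006,0,0,0,0,0,0],
  [0.006,0,0,0,0,0,0],
])

```text
time: 17.65
tool_pos: [0.5141, -0.1556, 0.1395]
tcp_rot: [1.208, 1.21, -1.208]
wrist_force: [4.2, 0.2, -2.7]
width: 0.158
```

```bash
python3 st.py
```

```text
tip [ 0.5141 -0.1556  0.0715] tcp [ 0.5141 -0.1556  0.1395] up [-0.0002  0.0003  1.    ] jaw [1.     0.0016 0.0002] F [ 4.1839  0.2417 -2.7439] M [-0.1252 -0.7806 -0.0056] w 0.15764107733970945 t 17.65
```

Request:
jog_arm([
  [0.0003,0,0,0,0,0,0],
  [0.0006,0,0,0,0,0,0],
  [0.0009,0,0,0,0,0,0],
  [0.0012,0,0,0,0,0,0],
  [0.0012,0,0,0,0,0,0],
])

```text
time: 18.15
tool_pos: [0.5142, -0.1556, 0.1383]
tcp_rot: [1.208, 1.209, -1.208]
wrist_force: [3.1, 0.2, -1.4]
width: 0.15
```

Request:
jog_arm([
  [0.0003,0,0,0,0,0,0],
  [0.0006,0,0,0,0,0,0],
  [0.0006,0,0,0,0,0,0],
])

```text
time: 18.45
tool_pos: [0.5142, -0.1556, 0.1379]
tcp_rot: [1.208, 1.209, -1.208]
wrist_force: [2.8, 0.5, 1.8]
width: 0.149
```

```bash
python3 look.py 7
```

```text
tip [ 0.5142 -0.1556  0.0699] lean 0.031886625851920404 up [-0.0004  0.0004  1.    ] F [2.8393 0.5346 1.8265] M [-0.0565 -0.5643  0.0388] t 18.45
wrist [[319.0, 255.1], [319.2, 286.1], [316.6, 287.8]]
side [[386.9, 203.8], [388.8, 185.7], [389.5, 185.6]]
scene [[226.6, 264.0], [223.5, 250.8], [222.8, 250.6]]
```

View pics/v7.png

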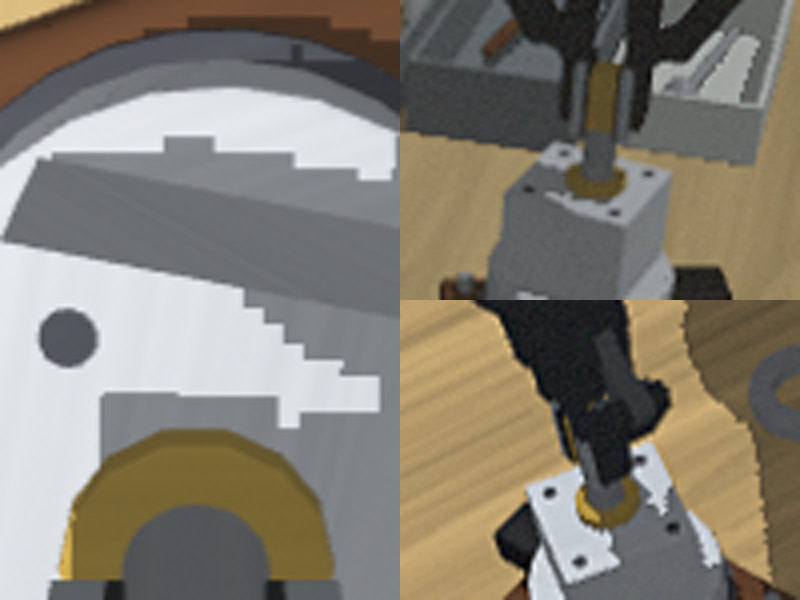

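The collar lies on the block in both outside views (side (389,186), scene (222,250)) and the vertical force has turned upward. I'll press a little more to confirm seating.

Request:
jog_arm([
  [0.0003,0,0,0,0,0,0],
  [0.0006,0,0,0,0,0,0],
  [0.0006,0,0,0,0,0,0],
])

```text
time: 18.9
tool_pos: [0.5143, -0.1556, 0.1379]
tcp_rot: [1.208, 1.209, -1.208]
wrist_force: [0.8, 0.6, 4.9]
width: 0.148
```

Request:
jog_arm([
  [0.0003,0,0,0,0,0,0],
  [0.0006,0,0,0,0,0,0],
  [0.0006,0,0,0,0,0,0],
])

```text
time: 19.2
tool_pos: [0.5143, -0.1556, 0.1379]
tcp_rot: [1.208, 1.209, -1.208]
wrist_force: [0.3, 0.1, 6.1]
width: 0.149
```

It is hard seated: z stays at 0.1379 (tip nominally 40 mm down) while the force rises to about 9 N net. I'll release and retreat straight up.

Request:
jog_arm([
  [0,0,0,0,0,0,25],
  [0,0,0,0,0,0,40],
  [0,0,0,0,0,0,60],
  [0,0,0,0,0,0,60],
  [0,0,0,0,0,0,60],
  [-0.02,0,0,0,0,0,60],
  [-0.05,0,0,0,0,0,60],
  [-0.09,0,0,0,0,0,60],
  [-0.12,0,0,0,0,0,60],
  [-0.12,0,0,0,0,0,60],
  [-0.12,0,0,0,0,0,60],
  [-0.12,0,0,0,0,0,60],
])

```text
time: 20.4
tool_pos: [0.5133, -0.1552, 0.2563]
tcp_rot: [1.207, 1.212, -1.209]
wrist_force: [0.2, -0.3, -1.0]
width: 0.594
```

```bash
python3 look.py 8; python3 - <<'E'
from h import *
o=cv2.imread('pics/v8.png');w=cv2.imread('pics/w8.png')
o[:,:400]=cv2.resize(w[140:340,250:383],(400,600));cv2.imwrite('pics/v8.png',o)
S=cam('side');C=cam('scene')
for z in(.07,.11,.116,.17):print(z,proj(S,[[.514,-.156,z]]),proj(C,[[.514,-.156,z]]))
E
```

```text
tip [ 0.5132 -0.1552  0.1883] lean 0.11119775556525681 up [ 0.0019 -0.0004  1.    ] F [ 0.1923 -0.3292 -1.0053] M [0.045  0.0081 0.0456] t 20.4
wrist [[319.0, 255.1], [319.2, 286.1], [318.9, 219.0]]
side [[393.2, 147.5], [395.3, 126.3], [389.5, 185.6]]
scene [[216.5, 221.7], [212.6, 205.4], [222.8, 250.6]]
0.07 [[387.0774 203.6783]] [[226.3958 264.0265]]
0.11 [[388.9496 185.5766]] [[223.2259 250.8501]]
0.116 [[389.2373 182.7783]] [[222.7318 248.7941]]
0.17 [[391.9092 156.5689]] [[218.0474 229.2738]]
```

View pics/v8.png

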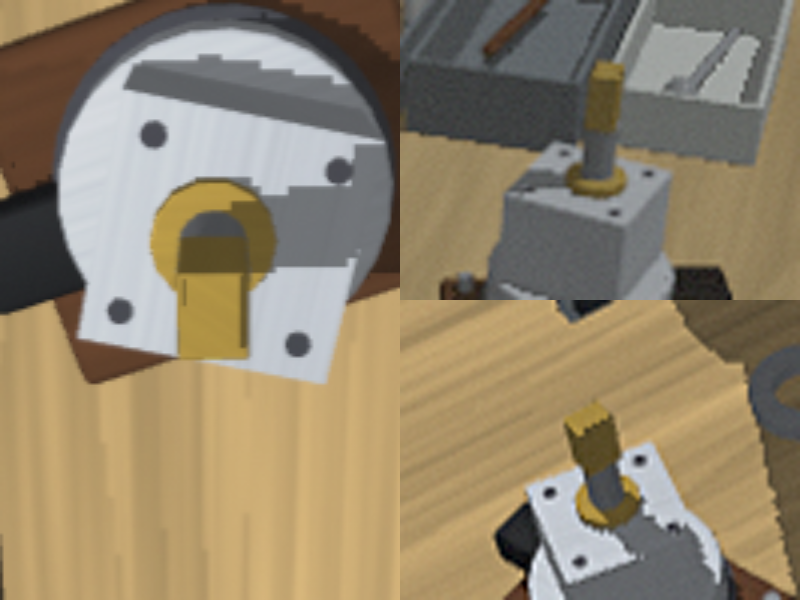

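The shaft stands upright and free, with its collar flat on the block. Its top is at side (391.7,156), and a 0.170 m top height predicts (391.9,156.6). The gripper is clear, so I'm handing in.

```bash
python3 -c "
from h import *
print(finish_job())"
```

```text
the job is handed in; nothing more can be done
None
```

I put the drive shaft back in the bearing bore and handed the job in at about 20.5 s. No verdict was reported.

- **What I did:** I gripped the shaft by its tang flats and leaned it 15°. I started the foot about 3 mm into the mouth of the bore and felt the lip at about 2.5 N. I then straightened it, slid it home past the sprung ball and pressed until the collar was hard on the block. Only then did I let go and back straight up.
- **Forces:** The net downward push at seating was about 9 N. Wrist forces stayed below about 7 N at every reading, but I only had readings between moves.
- **Last checks:** The tool stopped at a height that puts the foot 40 mm below the mouth, and it went no lower as the force rose. After release, the collar lay flat on the block in all three views. The top of the shaft was within 0.5 pixel of where a fully home shaft should appear in the side view. The gripper was clear.
- **Disagreements:** The scene camera put the held shaft about 1–2 pixels (2–3 mm) off the wrist camera's estimate. That is roughly its calibration error; I went with the wrist camera, and the lip contact confirmed it in x.
- **Not measured at the end:** I did not re-measure the other objects. The arm passed well above them and showed no contact.

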